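# Press the stopper home with the ratchet clamp, release it and put the spice tube away

## Robot

A 6-joint arm with a two-finger parallel gripper is mounted at the origin on the work surface. World frame = base frame: x ahead of the robot, y to its left, z up, the work surface at z = 0. Lengths are in m, angles in rad, forces in N, time in s.
With the tool pointing down it reaches from about 0.275 to 0.825 m from the base axis. Payload 4.9 kg.
Tool frame: the origin (TCP) lies midway between the tips of the shut fingers; the grasp point (between the pads) lies 19 mm behind it (grip_point_offset is the distance from the TCP to the grasp point, in m); z points along the fingers, y is the line along which they close (so a half turn about z gives the same grasp; the last joint's range is limited). The gripper opens to 85 mm and grips with 20 to 120 N. Pads are 22 mm wide; open, the fingers measure 114 mm over their backs; the gripper's body (76 mm by 85 mm) begins 54 mm behind the grasp point. The pads swing forward as they close: fully open they stand 13 mm farther back than shut.
Start: joints at [-1.477, 0.326, -0.193, 1.052, 0, 1.437], TCP at [0.124, -0.536, 0.231] pointing down, gripper open.
Joint ranges: [-2.65, 2.65], [-0.97, 1.79], [-1.3, 1.35], [-1.93, 2.1], [-1.47, 1.37], [-3.14, 3.14]. Speed limits (rad/s): [2.57, 2.57, 3.14, 3.14, 3.14, 3.14].

## Interface

Orientations are given as a rotation vector (axis times angle).
In Python, from cell import * gives the robot as it stands. Calls block until the motion is done:
- movep(position, orientation): joint-space move of the TCP to a pose.
- move_l(position, velocity=0.15, rot=None, until_force=None): straight line of the TCP; rot=None keeps the orientation; velocity is the mean speed in m/s. With until_force (N) it stops when the force on the tool has changed by that much, and returns True; else False.
- set_joints(angles): joint-space move.
- let_go() and grab(newtons=None): open the fingers fully, or close them until they stop; newtons is the grip in N (None keeps the last).
- sleep(seconds).
- ik(position, orientation): joint angles nearest the present ones, or None.
- get_state(): the state.
- grab_frame(name): name is "scene" or "top" or "wrist"; returns a dict with "img" (480x640x3 uint8, red, green, blue), "fx", "fy", "cx", "cy" (pixels), "k1" (the pictures are not rectified: a ray, as slopes to the right and down, at radius r is drawn at 1 + k1 r^2 times it, then the intrinsics apply), "cam_to_world" (4x4, takes a point from camera to world coordinates); the wrist camera has in their place "T_tool_cam" (4x4, takes a point from camera to tool coordinates, whose origin is the TCP and whose axes are the flange's). Camera axes: x right, y down, z forward; pixel columns grow to the right and rows downward; lengths in m; the calibration is good to about 2 mm. A picture is of the moment at which its call begins: read the wrist's pose just before it. There is no depth.
A pose or a line that the arm cannot do raises MotionError and nothing moves.
- sign_off(): hands the job in; it is judged then, once.
Trained networks look in the newest picture that a camera, given by its name, has taken for a name from the list of things; names that differ only in an ending like _2 or _b are one class to them, and where a whole thing is asked for, a point or a joint stands for the part that bears it (a point fixed in the world has none). Each returns a list of dicts, best first, with "score" (0 to 1); they miss things now and then, are a little off and sometimes report something else, mostly with a low value. They report only what shows in the picture. A call takes as long as a camera call. They do not tell look-alikes from the thing itself.
- spot_in(camera, name): "centre" ([column, row] in pixels, amid what is visible of it).
- silhouettes(camera, name): "mask" (480x640 bool, what is visible of it) and "centre" ([column, row] in pixels, amid what is visible of it).
- tip_of(camera, name): "centre" ([column, row] in pixels: a listed point, or the origin of a listed thing).
The state is a dict: "clock": time; "q": joint angles; "joint_velocities": joint speeds; "tau": joint torques, N m; "position": TCP position; "eef_rot": TCP orientation; "contact_force": force on the tool from outside, world axes, zero at the start; "wrist_torque": the same for the moment, N m; "finger_gap": opening from 0.0 (shut) to 1.0 (fully open); "grasp_force": force on a finger pad.
Only numpy, scipy, OpenCV 4.12 (cv2) and the standard library are available. Lean on these libraries where they do the work, as an engineer would, in place of code of your own. Each camera call takes 0.05 s, during which the arm holds its last target. There are 200 camera calls.

## Task

Close the scissor handles of the bench clamp until the cork stopper is pressed fully home in the spice tube and the ratchet holds the handles shut by itself, and take your hand off for a moment. Then press the release tab at the end of the right handle down and swing it outward to free the teeth, so that the jaws open all the way again, and lay the stoppered tube in the empty bay of the wooden tray. Work gently: do not overstrain the clamp or its tab, do not drop the tube, and leave everything else where it is.

Things in the scene. Friction and masses are not known exactly. Their poses are not given: they have to be found in the camera images.
- clamp: Scissor clamp of bare steel on a dark wooden base plate 185 x 100 x 12 mm, fixed to the table. Origin on the table under the scissor pivot, z up. Two handles run from the pivot to its -x (left handle on its +y side), the jaws are at its +x. All lies flat about 50 mm above the table and swings about the vertical pivot. More than 60 N of finger force in all (both fingers added) overstrains it.
- upper (a joint): Turn of the left handle (with the right-hand jaw) about the pivot, rad: 0 = fully open against its stop, growing as it closes; sprung open, about 1.5 N at the ring when open and 3 N shut. The two handles swing independently; shut on a stoppered tube the two angles add up to about 0.18 to 0.2.
- lower (a joint): The same for the right handle (with the left-hand jaw). Squeezing both rings together (8 to 18 N on each) closes the jaws, clicks over three teeth and presses the stopper in. The jaws stop dead on the stoppered tube just after the third click.
- rack (a point): Middle of the toothed bar on the left handle, across the gap between the handles 95 mm behind the pivot, over a sprung pawl on the right handle. Three teeth; only the third and last holds the stopper fully home, with the jaw faces about 64 to 66 mm apart (second tooth 69 to 71 mm) and the ring centres about 21 to 24 mm apart.
- ring_left (a point): Centre of the left handle's oval finger ring (36 mm long, 20 mm wide outside, round bar 8 mm thick), 122 mm behind the pivot, at mid-height of the bar, 54 mm above the table.
- ring_right (a point): Centre of the right handle's finger ring, same size, 46 mm above the table. With the handles open the ring centres are about 45 mm apart and the rings measure about 65 mm over their outer sides; shut, about 23 and 43 mm. Nothing stands outside the rings.
- tab_seat (a point): Point on the right handle's rear tongue, behind its ring, 164 mm behind the pivot, 45 mm above the table. Straight above it, on a height screw, is the release tab, a flat steel plate 28 x 26 x 6 mm. The screw is set differently each time: the tab's top face lies 7 to 25 mm above this point, so feel for it. The tab does not move on its screw.
- shank: The right handle with ring, pawl and tab; origin where it bends, 25 mm behind the pivot. Pressing the tab down bends it: the force climbs to 6 to 15 N in 3 to 6 mm, drops as the tooth lets go, is 10 to 12 N at the hard stop 9 mm down; all teeth are clear from 7.5 mm on. Then, still pressing, move the tab about 20 mm outward, away from the left handle, and let go. Over 30 N on it bends it.
- jaw_left (a point): Centre of the gripping face of the jaw on the clamp's +y side, 50 mm above the table, about 80 mm ahead of the pivot.
- jaw_right (a point): Centre of the gripping face of the opposite jaw (-y side). The jaw faces are about 80 mm apart when fully open; each jaw is 26 mm long and 24 mm high.
- tube_center (a point): Middle of the aluminium spice tube (body 32 mm diameter, 60 mm long, 0.1 kg), on its axis; y runs along the tube to the stopper. It lies along the clamp's y between the jaws on a 28 mm wide wooden rest with lips 4 mm high, its axis about 49 mm above the table, and can slide along it. 35 mm or more is free on both sides of it (along the clamp's x), down to the base plate.
- tube: The same tube; origin at tube_center.
- stopper (a joint): How far the cork stopper (25 mm diameter) is pushed into the tube, in m: 0 = standing 12 mm proud of the tube's end, 0.008 = fully home, 4 mm proud. It needs about 9 N and stays where it is pushed.
- tray: Low wooden tray 210 x 130 x 22 mm, walls and floor 5 mm thick, fixed to the table, with a cross wall that makes two bays side by side along its x axis, each 97 x 120 mm inside. Origin: centre of its underside.
- bay (a point): Centre of the floor of the empty bay (the one on the tray's -x side), 5 mm above the table.
- sealed_tube: Another tube, already stoppered, lying in the other bay. Origin: its middle. Leave alone.
- mug: White mug, 80 mm wide, 95 mm high. Leave alone.
- saucepan: Dark enamel saucepan, 180 mm wide, 110 mm high. Leave alone.
- carton: Milk carton, 70 x 70 x 200 mm. Leave alone.
- spoon: Wooden spoon, 270 mm long, lying flat. Leave alone.
- jar: Glass jar with a steel lid, 64 mm wide, 85 mm high. Leave alone.
- bowl: Bowl, 120 mm wide, 50 mm high. Leave alone.
There are look-alikes about, which are no part of the job. Leave any green or orange look-alike of the tube alone.

How it is judged:
On the way, in this order (a step that is already met when the one before it is completed fails the run):
1. the stopper is fully home (within 1.2 mm) and the ratchet holds the jaws shut on its last tooth (faces less than 67 mm apart) with the robot off the clamp (value of joint stopper above 0.0068 m and distance between jaw_left and jaw_right below 0.067 m and contact force between each of the arm, the fingers and clamp below 0.1 N), for 0.3 s.
2. the ratchet is released and the jaws are open again (faces more than 77 mm apart) (distance between jaw_left and jaw_right above 0.077 m), for 0.2 s.
At the end, for the whole second after the job is handed in: The tube lies at rest on the floor of the tray's empty bay (its middle within the bay and no more than 21 mm above the floor), its stopper within 1.2 mm of fully home, and the clamp stands open, jaw faces more than 77 mm apart (value of joint stopper above 0.0068 m and distance between jaw_left and jaw_right above 0.077 m and x of tube_center in the frame of bay between -0.046 and 0.046 m and y of tube_center in the frame of bay between -0.055 and 0.055 m and z of tube_center in the frame of bay below 0.021 m and linear speed of tube below 0.03 m/s); the robot touches nothing.
It fails at once if the clamp is overstrained: the fingers bear on it with more than 60 N in all (contact force between the fingers and clamp above 60 N).
It fails at once if the right handle (ring or tab) is pressed with more than 30 N (contact force between the fingers and shank above 30 N).
It fails at once if the tube is dropped (falls freely at more than 0.7 m/s, some 25 mm) (linear speed of tube above 0.7 m/s and contact force between the fingers and tube below 0.05 N).
It fails at once if a bystander is moved by more than 30 mm (distance of any of mug, saucepan, carton, spoon, jar, bowl, sealed_tube from where it was at the start of the episode above 0.03 m).
It also fails if it takes over 64 s, if anything falls off the work surface, if the arm or the gripper's body presses on something with over 40 N, if the wrist force passes 120 N, or if a joint passes its speed limit or range.

## Working session

There is one attempt and no reset: what is moved stays moved. The work goes in short steps, each a Python script; the robot and the scene stay as the last script left them, time stands still between calls to the robot, and variables do not carry over. Pictures are saved under pics/ and viewed, at most 10 in all, crops included, and the job is handed in when it is done.

```bash
mkdir -p pics; ls; cat > h.py <<'E'
from cell import *
import numpy as np, cv2
from scipy.spatial.transform import Rotation as R
def cam(f,name,pose=None):
    if name=='wrist':
        T=np.eye(4);T[:3,:3]=R.from_rotvec(pose[1]).as_matrix();T[:3,3]=pose[0];return T@f['T_tool_cam']
    return f['cam_to_world']
def shot(name):
    s=get_state();f=grab_frame(name);f['T']=np.array(cam(f,name,(s['position'],s['eef_rot'])));return f
def ray(f,px):
    d=np.array([(px[0]-f['cx'])/f['fx'],(px[1]-f['cy'])/f['fy']]);u=d.copy()
    for _ in range(20):u=d/(1+f['k1']*(u@u))
    v=f['T'][:3,:3]@np.array([u[0],u[1],1.]);return f['T'][:3,3],v/np.linalg.norm(v)
def at_z(f,px,z):
    o,v=ray(f,px);return o+v*(z-o[2])/v[2]
def tri(obs):
    A=np.zeros((3,3));b=np.zeros(3);L=[]
    for f,px in obs:
        o,v=ray(f,px);P=np.eye(3)-np.outer(v,v);A+=P;b+=P@o;L.append((o,P))
    x=np.linalg.solve(A,b);return x,max(np.linalg.norm(P@(x-o)) for o,P in L)
def proj(f,p):
    c=np.linalg.inv(f['T'])@np.append(p,1);u=c[:2]/c[2];u=u*(1+f['k1']*(u@u));return u*[f['fx'],f['fy']]+[f['cx'],f['cy']]
def save(f,n):cv2.imwrite('pics/'+n+'.png',f['img'][:,:,::-1])
E
python3 - <<'E'
from h import *
S=shot('scene');T=shot('top');save(S,'s0');save(T,'t0')
cv2.imwrite('pics/both.png',cv2.resize(np.vstack([S['img'],T['img']])[:,:,::-1],(800,1200))[:600]);
print(S['T'].round(3).tolist(),T['T'].round(3).tolist())
for n in ['clamp','ring_left','ring_right','tab_seat','jaw_left','jaw_right','tube_center','tray','bay','rack','sealed_tube','shank']:
    a=tip_of('scene',n)[:3];b=tip_of('top',n)[:3]
    print(n,[(np.round(x['centre']).tolist(),round(x['score'],2)) for x in a],[(np.round(x['centre']).tolist(),round(x['score'],2)) for x in b])
    if a and b:
        x,e=tri([(S,a[0]['centre']),(T,b[0]['centre'])]);print('   ',x.round(4),round(e,4))
E
```

```text
pics
[[-0.41, 0.794, -0.449, 1.164], [0.912, 0.361, -0.195, 0.317], [0.007, -0.49, -0.872, 1.216], [0.0, 0.0, 0.0, 1.0]] [[-0.008, -0.984, 0.18, 0.397], [-1.0, 0.007, -0.003, 0.036], [0.001, -0.181, -0.984, 1.102], [0.0, 0.0, 0.0, 1.0]]
clamp [([305.0, 235.0], 0.73)] [([321.0, 269.0], 0.7)]
    [ 0.5279  0.0403 -0.004 ] 0.0019
ring_left [([272.0, 196.0], 0.73)] [([378.0, 280.0], 0.75)]
    [ 0.494  -0.0772  0.0653] 0.0037
ring_right [([261.0, 212.0], 0.86)] [([377.0, 261.0], 0.66)]
    [ 0.5392 -0.0823  0.0493] 0.0013
tab_seat [([250.0, 212.0], 0.62), ([318.0, 323.0], 0.61)] [([399.0, 258.0], 0.68)]
    [ 0.5451 -0.1228  0.0329] 0.0088
jaw_left [([341.0, 218.0], 0.62), ([299.0, 223.0], 0.61)] [([286.0, 290.0], 0.74)]
    [0.4765 0.1166 0.0595] 0.0006
jaw_right [([330.0, 241.0], 0.74)] [([286.0, 254.0], 0.62)]
    [0.5529 0.1169 0.0631] 0.0007
tube_center [([385.0, 242.0], 0.86), ([313.0, 183.0], 0.81), ([336.0, 232.0], 0.75)] [([283.0, 269.0], 0.74), ([342.0, 334.0], 0.68), ([233.0, 290.0], 0.65)]
    [0.5084 0.1848 0.0593] 0.0618
tray [([196.0, 184.0], 0.91)] [([470.0, 272.0], 0.92)]
    [ 0.5174 -0.2943  0.0194] 0.0024
bay [([204.0, 168.0], 0.86), ([392.0, 214.0], 0.58)] [([478.0, 296.0], 0.7), ([284.0, 269.0], 0.42)]
    [ 0.4611 -0.3058  0.0216] 0.0008
rack [([300.0, 225.0], 0.69), ([279.0, 208.0], 0.62)] [([364.0, 272.0], 0.78)]
    [ 0.5109 -0.0218 -0.0045] 0.0348
sealed_tube [([189.0, 195.0], 0.83)] [([469.0, 252.0], 0.8), ([286.0, 289.0], 0.28)]
    [ 0.56   -0.2919  0.0268] 0.0007
shank [([301.0, 226.0], 0.76)] [([334.0, 268.0], 0.89)]
    [0.5241 0.0188 0.0265] 0.0054
```

View pics/t0.png

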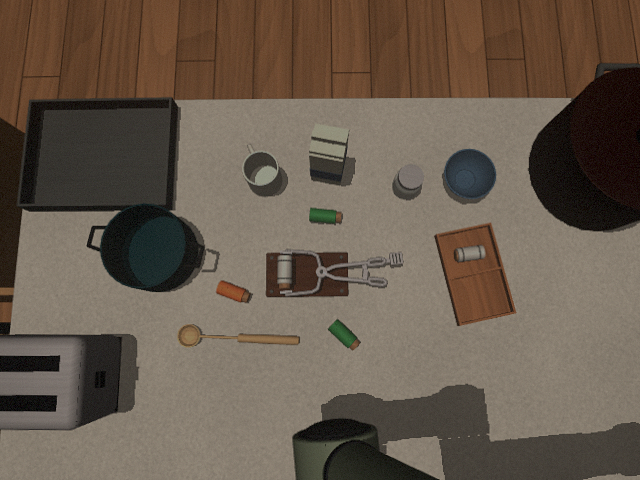

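View pics/s0.png

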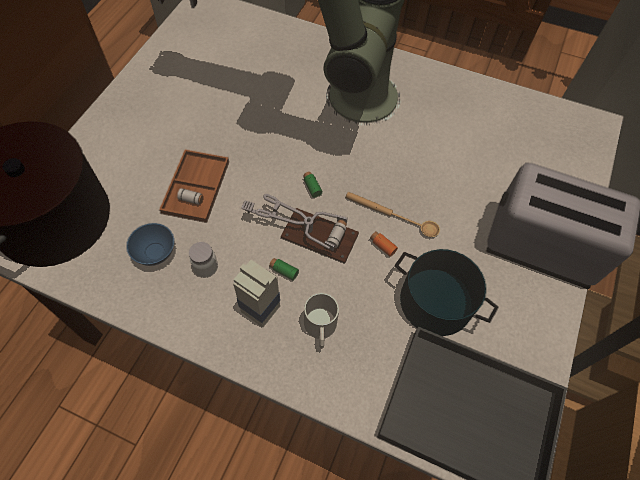

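The top and scene views show the clamp at top px (321,271), with its handles toward world -y. The tube between the jaws is at top (285,269). The tray is at (475,272), with its empty bay at (478,296). The green and orange tubes are look-alikes. Next come closer wrist views.

```bash
cat > look.py <<'E'
from h import *
def look(views,names,rotv,save_i=None):
    fs=[];D=[]
    for i,p in enumerate(views):
        movep(p,rotv);sleep(0.2);f=shot('wrist');fs.append(f)
        D.append({n:tip_of('wrist',n)[:3] for n in names})
        if save_i is not None: save(f,f'{save_i}{i}')
    out={}
    for n in names:
        best=None
        import itertools
        for c in itertools.product(*[d[n] for d in D if d[n]]):
            ff=[f for f,d in zip(fs,D) if d[n]]
            if len(c)<2: continue
            x,e=tri([(f,k['centre']) for f,k in zip(ff,c)])
            sc=e-0.02*sum(k['score'] for k in c)/len(c)
            if best is None or sc<best[0]:best=(sc,x,e,[k['score'] for k in c])
        if best: out[n]=best[1];print(n,best[1].round(4),'err',round(best[2],4),np.round(best[3],2))
        else: print(n,'none',[len(d[n]) for d in D])
    return out,fs
E
python3 - <<'E'
from look import *
s=get_state();print(s['position'],s['eef_rot'],R.from_rotvec(s['eef_rot']).as_matrix().round(2).tolist())
f=grab_frame('wrist');print(np.round(f['T_tool_cam'],3).tolist(),f['fx'])
rv=R.from_euler('z',90,degrees=True)*R.from_rotvec([np.pi,0,0])   # tool y -> world +x
best=None
for k in (90,-90):
    r=(R.from_euler('z',k,degrees=True)*R.from_rotvec([np.pi,0,0])).as_rotvec()
    q=ik([0.52,-0.03,0.33],r);print(k,q)
    if q is not None and (best is None or abs(q[5])<abs(best[1][5])):best=(r,q)
rv=best[0];print('rv',rv)
n=['clamp','ring_left','ring_right','tab_seat','jaw_left','jaw_right','tube_center','rack','bay']
o,fs=look([[0.49,-0.06,0.33],[0.54,0.04,0.33],[0.52,-0.1,0.33]],n,rv,'w')
E
```

```text
[ 0.12419036 -0.53580346  0.23128001] [-3.12121078e+00 -3.56983519e-01  4.16723977e-05] [[0.97, 0.23, -0.0], [0.23, -0.97, 0.0], [-0.0, -0.0, -1.0]]
[[0.0, -0.946, -0.325, 0.084], [1.0, -0.0, 0.001, -0.001], [-0.001, -0.325, 0.946, -0.142], [0.0, 0.0, 0.0, 1.0]] 390.5795349758119
90 [-0.19940643  0.225215   -0.07785362  1.26772771  0.          1.3713899 ]
-90 [-0.19940643  0.225215   -0.07785362  1.26772771  0.         -1.77020276]
rv [2.22144147e+00 2.22144147e+00 1.36024059e-16]
clamp [ 0.5138  0.0431 -0.0024] err 0.0024 [0.94 0.57 0.58]
ring_left [ 0.4951 -0.0752  0.0586] err 0.0008 [0.87 0.83]
ring_right [ 0.5433 -0.08    0.0389] err 0.003 [0.97 0.66 0.8 ]
tab_seat [ 0.5466 -0.1207  0.0458] err 0.0025 [0.7  0.86 0.58]
jaw_left [0.5138 0.0842 0.5621] err 0.0564 [0.59 0.2 ]
jaw_right [ 0.5713  0.0654 -0.4493] err 0.051 [0.73 0.65]
tube_center [ 0.3858 -0.0025  0.0127] err 0.0007 [0.75 0.83 0.76]
rack [ 0.5078 -0.0544  0.0529] err 0.0019 [0.63 0.65 0.87]
bay [ 0.5086 -0.0084  0.3712] err 0.039 [0.65 0.74 0.47]
```

View pics/w0.png

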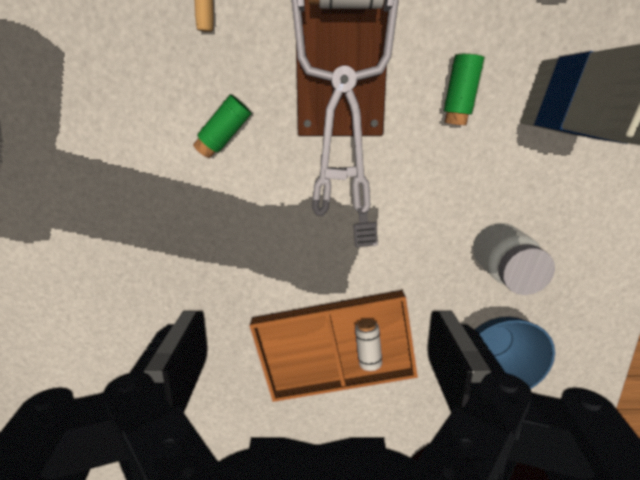

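The wrist view shows the pivot at (344,78), the rings near (321,195) and (361,192), and the tab at (365,233). The sizes match the text: ring spacing 45 mm, pivot to rings 121 mm, and pivot to tab 164 mm. I'll squeeze now.

```bash
python3 - <<'E'
from h import *
rv=[2.22144147,2.22144147,0]
movep([0.518,-0.079,0.13],rv)
print(move_l([0.518,-0.079,0.029],0.08,until_force=4))
s=get_state();print(s['position'],s['finger_gap'],s['contact_force'].round(2) if hasattr(s['contact_force'],'round') else s['contact_force'])
grab(20);sleep(0.4)
s=get_state();print(s['finger_gap'],s['grasp_force'],np.round(s['contact_force'],2),s['clock'])
f=shot('wrist');save(f,'sq')
E
```

```text
False
[ 0.51844697 -0.07911825  0.02947266] 0.9984685161100396 [0.18 0.28 0.23]
0.4189910540479567 21.143803149461746 [-2.56 -3.96 10.33] 9.925
```

View pics/sq.png

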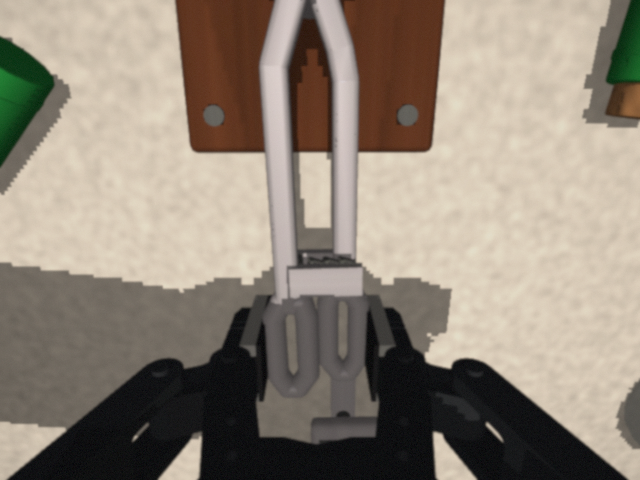

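The rings are fully squeezed, with centres at about (293,345) and (343,335). I'll let go, back off and verify.

```bash
python3 - <<'E'
from look import *
rv=[2.22144147,2.22144147,0]
let_go();sleep(0.5)
s=get_state();print(s['finger_gap'],np.round(s['contact_force'],2))
move_l([0.518,-0.079,0.13],0.15)
n=['clamp','ring_left','ring_right','tab_seat','rack','jaw_left','jaw_right','tube_center']
o,fs=look([[0.50,-0.13,0.22],[0.53,-0.05,0.26]],n,rv,'v')
print('rings',np.linalg.norm((o['ring_left']-o['ring_right'])[:2]),get_state()['clock'])
for nm in ('jaw_left','jaw_right','tube_center'):
    pass
E
```

```text
0.9975462973045062 [-0.21  0.85 -0.47]
clamp [ 0.5099 -0.0025  0.3746] err 0.0419 [0.46 0.82]
ring_left none [0, 1]
ring_right [ 0.5296 -0.0809  0.0363] err 0.0005 [0.76 0.96]
tab_seat [0.5095 0.1036 0.5649] err 0.0191 [0.58 0.64]
rack [ 0.5183 -0.0528  0.0555] err 0.0 [0.7  0.72]
jaw_left none [1, 0]
jaw_right none [0, 0]
tube_center [ 0.383  -0.0006  0.0074] err 0.0007 [0.96 0.97]Traceback (most recent call last):
  File "<stdin>", line 8, in <module>
KeyError: 'ring_left'
```

View pics/v0.png

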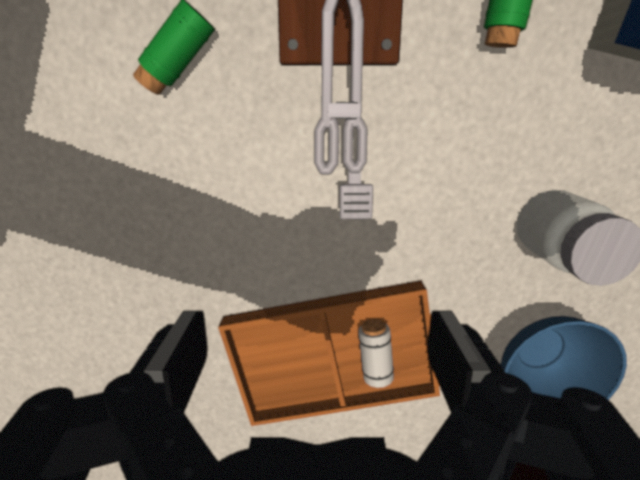

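View pics/v1.png

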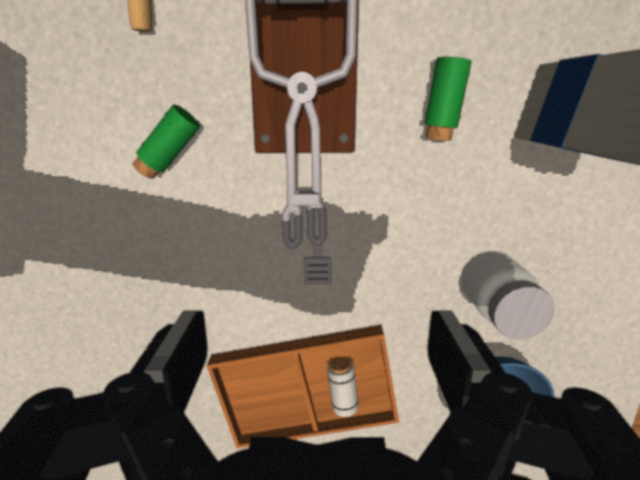

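v0 and v1 show the handles held shut. The rings are at v0 (327,146)/(354,145) and v1 (292,228)/(317,224), and the tab at v0 (356,201) and v1 (317,270). I'll compute the ring spacing and tab position.

```bash
python3 - <<'E'
from h import *
g=grab_frame('wrist');rv=[2.22144147,2.22144147,0]
def fake(p): return dict(g,T=cam(g,'wrist',(p,rv)))
a,b=fake([.50,-.13,.22]),fake([.53,-.05,.26])
rl=[at_z(a,(327,146),.054),at_z(b,(292,228),.054)];rr=[at_z(a,(354,145),.046),at_z(b,(317,224),.046)]
print(rl,rr,[np.linalg.norm((x-y)[:2]) for x,y in zip(rl,rr)])
print('tab',tri([(a,(356,201)),(b,(317,270))]))
print('pivot z.058',at_z(b,(302,88),.058))
for z in (.052,.06,.07): print(z,at_z(a,(356,201),z),at_z(b,(317,270),z))
T=shot('top');save(T,'t1');cv2.imwrite('pics/t1c.png',cv2.resize(T['img'][220:320,240:440,::-1],(800,400),interpolation=2))
r=tip_of('top','jaw_left')[:2],tip_of('top','jaw_right')[:2];print([[ (at_z(T,k['centre'],.05).round(4),round(k['score'],2)) for k in x] for x in r])
for z in range(1):pass
print('shut test');print(get_state()['clock'])
E
```

```text
[array([ 0.50800547, -0.07994984,  0.054     ]), array([ 0.50684031, -0.08013103,  0.054     ])] [array([ 0.52965439, -0.08006554,  0.046     ]), array([ 0.53029605, -0.07874927,  0.046     ])] [np.float64(0.021649227460705647), np.float64(0.02349640031049363)]
tab (array([ 0.53102005, -0.12302005,  0.05544508]), np.float64(0.0008240474160831633))
pivot z.058 [0.51785561 0.04316137 0.058     ]
0.052 [ 0.53210971 -0.12431642  0.052     ] [ 0.53030509 -0.12414117  0.052     ]
0.06 [ 0.53128393 -0.12226602  0.06      ] [ 0.53030102 -0.12049981  0.06      ]
0.07 [ 0.53025171 -0.11970302  0.07      ] [ 0.53029594 -0.1159481   0.07      ]
[[(array([0.4895, 0.1194, 0.05  ]), 0.74), (array([0.5192, 0.0129, 0.05  ]), 0.21)], [(array([0.5434, 0.1213, 0.05  ]), 0.82)]]
shut test
14.3083
```

View pics/t1c.png

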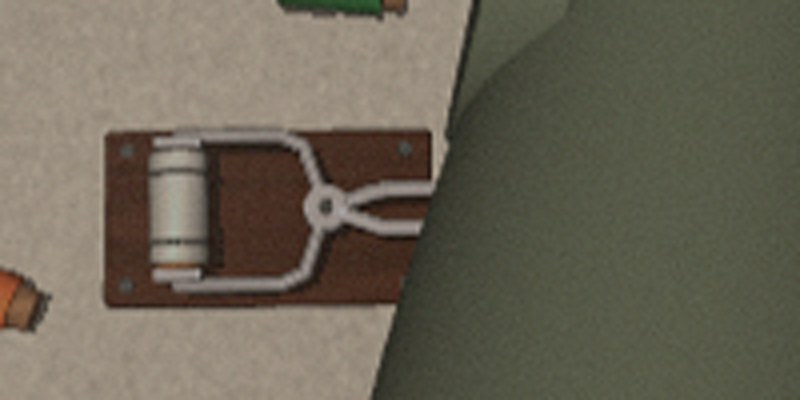

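Ring spacing is about 22.5 mm and the jaws are tight on the tube, so the last tooth is holding. Next I'll feel for the tab and press it with the fingers shut.

```bash
python3 - <<'E'
from h import *
rv=[2.22144147,2.22144147,0]
grab(20)
x,y=0.531,-0.123
movep([x,y,0.095],rv);sleep(0.3)
f0=np.array(get_state()['contact_force'])
hit=move_l([x,y,0.045],0.02,until_force=2.5)
z0=get_state()['position'][2];print(hit,z0,get_state()['contact_force']-f0)
if hit:
    F=0;prev=0
    for i in range(1,13):
        move_l([x,y,z0-0.001*i],0.02);sleep(0.08)
        s=get_state();F=(s['contact_force']-f0)[2];d=z0-s['position'][2];print(i,round(d*1e3,2),F.round(2))
        if F>18 or d>0.0085: break
        prev=F
print(get_state()['clock'])
E
```

```text
True 0.06309735325911514 [-0.33022569  0.13027092  5.86804985]
1 0.49 6.23
2 1.26 7.48
3 2.55 5.38
4 3.53 7.04
5 4.32 7.45
6 5.15 7.0
7 5.95 9.13
8 6.82 10.78
9 7.69 11.12
10 8.57 11.08
20.9833
```

```bash
python3 - <<'E'
from h import *
s=get_state();p=s['position'];z=0.0531
for dx in (0.005,0.010,0.015,0.020,0.023):
    move_l([0.531+dx,-0.123+dx*0.05,z],0.05);s=get_state();print(dx,np.round(s['position'],4),np.round(s['contact_force'],2))
sleep(0.2)
move_l([0.554,-0.122,0.09],0.06);let_go()
from look import *
o,fs=look([[0.50,-0.10,0.27],[0.53,-0.05,0.27]],['ring_left','ring_right'],[2.22144147,2.22144147,0],'r')
print(o and np.linalg.norm((o['ring_left']-o['ring_right'])[:2]))
# go over the tube with camera, two views
n=['jaw_left','jaw_right','tube_center']
o,fs=look([[0.52,0.02,0.27],[0.50,0.06,0.27],],n,[2.22144147,2.22144147,0],'u')
print(get_state()['clock'])
E
```

```text
0.005 [ 0.5381 -0.1234  0.0545] [ 1.56 -0.78 10.36]
0.01 [ 0.5429 -0.1228  0.0544] [ 1.91 -0.5  11.6 ]
0.015 [ 0.5461 -0.1225  0.0538] [-2.1  -1.46 11.26]
0.02 [ 0.5496 -0.1222  0.0534] [-4.35 -1.28 11.39]
0.023 [ 0.5516 -0.122   0.0532] [-6.33 -1.89 12.37]
ring_left [ 0.4957 -0.0838  0.0285] err 0.0004 [0.97 0.84]
ring_right [ 0.541  -0.0821  0.0341] err 0.0007 [0.72 0.67]
0.045264138251267745
jaw_left [0.4746 0.1162 0.0212] err 0.0017 [0.83 0.82]
jaw_right [0.5038 0.1221 0.2163] err 0.012 [0.38 0.63]
tube_center [0.5174 0.1236 0.0191] err 0.0005 [0.8  0.86]
27.2917
```

View pics/u0.png

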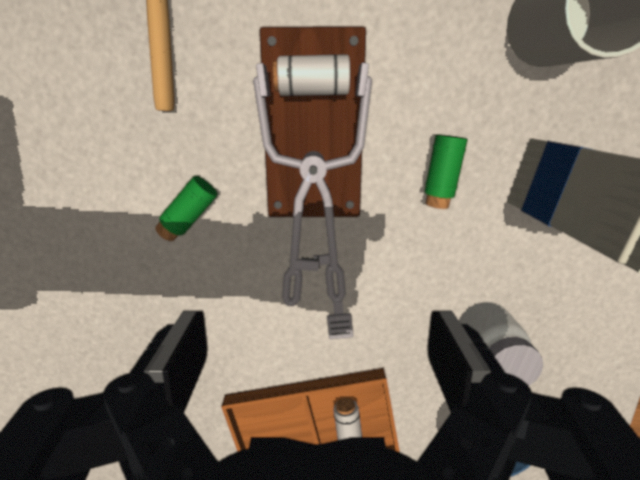

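u0 shows the handles sprung fully open, with ring spacing at 45 mm. The tube is at (312,76), and the hub is at (313,168). The wrist heights from that short baseline came out low, so I'll cross-check the tube and tray with the other cameras.

```bash
python3 - <<'E'
from h import *
g=grab_frame('wrist');rv=[2.22144147,2.22144147,0]
def fake(p): return dict(g,T=cam(g,'wrist',(p,rv)))
a=fake([.52,.02,.27])
for n,px,z in [('tube',(312,76),.052),('tube lo',(312,95),.049),('tube hi',(312,57),.049),('hub top edge',(313,155),.058),('bendL',(270,158),.054),('bendR',(352,156),.05),('jawL',(262,80),.05),('jawR',(364,80),.05),('capend',(273,76),.049),('end',(350,76),.049)]:
    print(n,at_z(a,px,z).round(4))
# clear of top camera: move back, second wrist view w/ long baseline
movep([0.47,-0.13,0.33],rv);sleep(.3)
S=shot('scene');T=shot('top');W=shot('wrist');save(W,'tr')
def near(c,n,px):
    L=tip_of(c,n);L=[k for k in L if np.linalg.norm(np.array(k['centre'])-px)<25];return L[0]['centre'] if L else None
ts,tt=near('scene','tube_center',(336,233)),near('top','tube_center',(285,269));print(ts,tt)
if ts is not None and tt is not None: print('tube ST',tri([(S,ts),(T,tt)]),at_z(T,tt,.051),at_z(S,ts,.051))
for n in ('bay','tray','sealed_tube'):
    L=[(f,k[0]['centre']) for f,k in ((S,tip_of('scene',n)),(T,tip_of('top',n)),(W,tip_of('wrist',n))) if k]
    print(n,tri(L),[at_z(f,c,.008).round(4) for f,c in L])
# bay colour corners from top
print(get_state()['clock'])
E
```

```text
tube [0.516  0.1232 0.052 ]
tube lo [0.5159 0.1078 0.049 ]
tube hi [0.516  0.1385 0.049 ]
hub top edge [0.5167 0.0569 0.058 ]
bendL [0.4775 0.0536 0.054 ]
bendR [0.5524 0.0549 0.05  ]
jawL [0.4727 0.1201 0.05  ]
jawR [0.5609 0.1201 0.05  ]
capend [0.4822 0.1234 0.049 ]
end [0.5488 0.1234 0.049 ]
[339.1, 231.7] [279.5, 273.6]
tube ST (array([0.51232543, 0.129166  , 0.05510202]), np.float64(0.002034535274957584)) [0.51206379 0.13144779 0.051     ] [0.51079808 0.12661099 0.051     ]
bay (array([ 0.46753658, -0.31199694,  0.00801745]), np.float64(0.0002247559590431943)) [array([ 0.4674, -0.3123,  0.008 ]), array([ 0.4676, -0.3117,  0.008 ])]
tray (array([0.59015103, 0.05457504, 0.4031    ]), np.float64(0.16827342255281835)) [array([0.5068, 0.0126, 0.008 ]), array([0.7396, 0.1749, 0.008 ]), array([ 0.5134, -0.294 ,  0.008 ])]
sealed_tube (array([ 0.55639164, -0.28915933,  0.01966704]), np.float64(0.0012919115064522167)) [array([ 0.5501, -0.2965,  0.008 ]), array([ 0.5585, -0.294 ,  0.008 ])]
29.1667
```

View pics/tr.png

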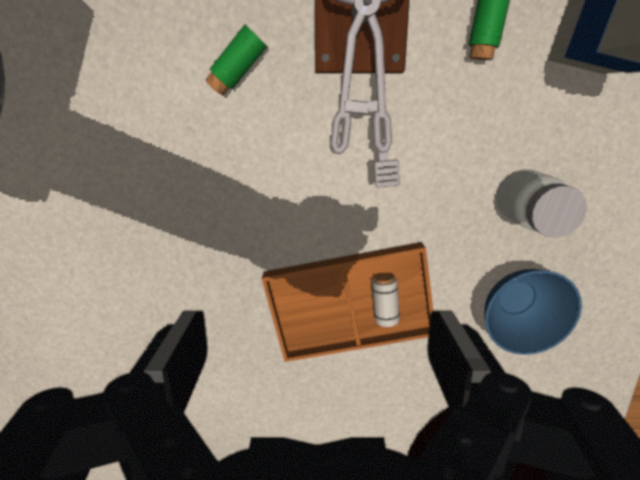

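The tr view shows the tray's corners at (265,275), (424,246) and (288,359), with the sealed tube at (385,300) in the right bay and the left bay empty. Now I'll grasp the tube across its diameter.

```bash
python3 - <<'E'
from h import *
g=grab_frame('wrist');a=dict(g,T=cam(g,'wrist',([.47,-.13,.33],[2.22144147,2.22144147,0])))
A,B,C,D=[at_z(a,p,.022) for p in ((265,275),(424,246),(288,359),(434,336))]
e=(B-A)[:2];print('tray yaw',np.degrees(np.arctan2(e[1],e[0])),np.linalg.norm(e),np.linalg.norm((C-A)[:2]),'bay',A+(B-A)*.25+(C-A)*.5)
r=[np.pi,0,0];p=[0.517,0.1245]
movep([*p,0.12],r);sleep(.2)
print(move_l([*p,0.028],0.08,until_force=5),get_state()['position'])
grab(25);sleep(.2);s=get_state();print(s['finger_gap'],s['grasp_force'],np.round(s['contact_force'],2))
if s['finger_gap']>0.2:
    move_l([*p,0.14],0.12);s=get_state();print(s['finger_gap'],s['grasp_force'],np.round(s['contact_force'],2),s['clock'],s['q'])
    save(shot('wrist'),'gr')
E
```

```text
tray yaw 11.233603551952983 0.20176952933875159 0.12955526060944694 bay [ 0.46700644 -0.31023413  0.022     ]
False [0.51750026 0.12456433 0.02850535]
0.3667571090910437 24.735560417175293 [-1.04 -4.9   5.12]
0.36767615564003003 24.898048639297485 [-0.04 -0.67 -0.3 ] 36.0167 [ 9.75541807e-02  3.74093012e-01 -3.76188172e-01  8.21955787e-01
  2.65909788e-04 -3.04413356e+00]
```

The gap of 31 mm matches the tube, so it is held. I'll carry it to the bay, turned 35° to the tray so the opening fingers clear the walls.

```bash
python3 - <<'E'
from h import *
r=(R.from_euler('z',-24,degrees=True)*R.from_rotvec([np.pi,0,0])).as_rotvec()
x,y=0.467,-0.311
print(ik([x,y,.15],r))
movep([x,y,.15],r);sleep(.2)
s=get_state();print(s['q'],s['finger_gap'],s['grasp_force'],s['clock'])
move_l([x,y,.035],0.12)
print(move_l([x,y,.004],0.02,until_force=2.5),get_state()['position'],np.round(get_state()['contact_force'],2))
let_go();sleep(.3)
move_l([x,y,.15],0.12);print(get_state()['clock'])
rv=[2.22144147,2.22144147,0]
movep([.47,-.18,.33],rv);sleep(.3);W=shot('wrist');T=shot('top')
cv2.imwrite('pics/fin.png',np.hstack([cv2.resize(W['img'][:,:,::-1],(480,360)),cv2.resize(T['img'][200:350,240:530,::-1],(320,360))]))
for c,f in (('wrist',W),('top',T)): print([(at_z(f,k['centre'],.021).round(3),round(k['score'],2)) for k in tip_of(c,'tube_center')])
print(get_state()['clock'])
E
```

```text
[-7.19063173e-01  4.12683218e-01 -2.84259570e-01  8.73853538e-01
  4.44089210e-16  2.84140850e+00]
[-7.18932229e-01  4.12680579e-01 -2.84253944e-01  8.73848319e-01
  3.29726637e-05  2.84137951e+00] 0.3652367206250131 24.94702309370041 41.1
True [ 0.46691743 -0.31094536  0.00452844] [0.41 0.25 6.25]
45.8833
[(array([ 0.466, -0.314,  0.021]), 0.95), (array([ 0.387, -0.003,  0.021]), 0.7), (array([ 0.715, -0.153,  0.021]), 0.37)]
[(array([0.659, 0.042, 0.021]), 0.92), (array([ 0.377, -0.004,  0.021]), 0.62), (array([0.479, 0.242, 0.021]), 0.55)]
47.95
```

View pics/fin.png

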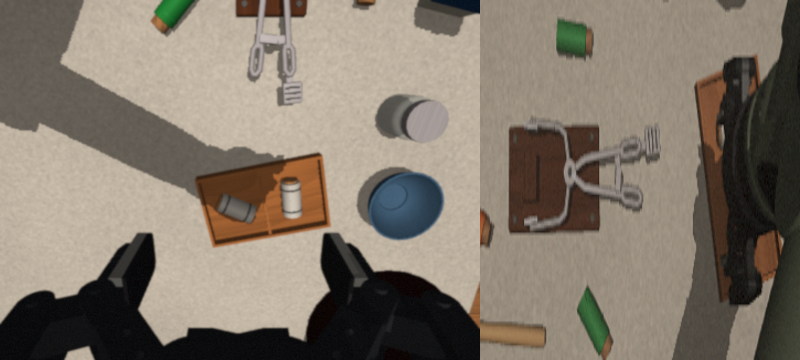

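The tube lies in the empty bay at left-panel px (237,208), which is world (0.466,-0.314). The clamp stands open and everything else is untouched.

```bash
python3 -c "
from cell import *
print(sign_off())"
```

```text
the job is handed in; nothing more can be done
None
```

The job is handed in, with no verdict shown: the ratchet held on its last tooth and was released, the clamp is fully open again, and the stoppered tube lies in the tray's empty bay.

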